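Light exposure of keyed sample carriers under the swing lamp

ROBOT

A 6-joint arm with a two-finger parallel gripper is mounted at the origin on the work surface. World frame = base frame: x ahead of the robot, y to its left, z up, the work surface at z = 0. Lengths are in m, angles in rad, forces in N, time in s.
With the tool pointing down it reaches from about 0.3 to 0.875 m from the base axis. Payload 6.4 kg.
Tool frame: the origin (TCP) lies midway between the tips of the shut fingers; the grasp point (between the pads) lies 19 mm behind it; z points along the fingers, y is the line along which they close (so a half turn about z gives the same grasp; the last joint's range is limited). The gripper opens to 85 mm and grips with 20 to 120 N. Pads are 22 mm wide; open, the fingers measure 114 mm over their backs; the gripper's body (76 mm by 85 mm) begins 54 mm behind the grasp point. The pads swing forward as they close: fully open they stand 13 mm farther back than shut.
Start: joints at [-1.536, 0.181, 1.607, -0, 1.354, -0.206], TCP at [0.137, -0.558, 0.231] pointing down, gripper open.
Joint ranges: [-2.99, 2.99], [-0.89, 2.07], [0.3, 2.58], [-1.14, 4.28], [0, 2.63], [-3.12, 3.12]. Speed limits (rad/s): [2.57, 2.57, 3.01, 3.14, 3.14, 3.14].

INTERFACE

Orientations are given as a unit quaternion [w, x, y, z].
In Python, from bench import ctrl gives the robot as it stands. The module is installed in compiled form; this text tells all that it offers.
- The arm moves only by the tool move_arm, never from a script. Its argument "plan" is one flat list of numbers, 6 for each row, row after row: the shift along the world's x, y, z in units of 50 mm (1.0 is 50 mm), then the turn, a rotation vector about the world's x, y, z in rad. A call has 1 to 10 rows; each row is the pose to reach, as a shift and turn from the pose commanded when the call began; what a row does not reach only later rows make up. A row lasts 1/8 s, in which the tool goes at most 62.5 mm and 10.7 degrees, less where a joint would pass 70% of its speed; a pose out of reach is approached as far as the arm can. A call with a gripper value outside its range is refused whole. "grip" is the finger opening in mm, from 0 to 85.4, set as the call begins (left out, the last holds). The fingers move at their own pace and stop on an object; the grip force is fixed at half the most. Time passes only in rows, so rows that repeat a pose let the fingers close. It gives the time, the measured TCP pose, the force, the opening and the grip force at its end, in the units of the state.
- ctrl.get_obs(): the state, without advancing time (a new reading comes with each control period).
- ctrl.camera(name): name is "scene" or "top" or "wrist"; returns a dict with "pixels" (384x512x3 uint8, red, green, blue), "fx", "fy", "cx", "cy" (pixels), "origin" and "attitude" of the camera in the world. Camera axes: x right, y down, z forward; pixel columns grow to the right and rows downward; lengths in m; the calibration is good to about 2 mm. A picture is of the moment at which its call begins. There is no depth.
- ctrl.hand_in(): hands the job in; it is judged then, once.
The state is a dict: "time_s": time; "q": joint angles; "dq": joint speeds; "joint_efforts": joint torques, N m; "eef_pos": TCP position; "eef_rot": TCP orientation; "wrist_force": force on the tool from outside, world axes, zero at the start; "torque": the same for the moment, N m; "opening": opening from 0.0 (shut) to 1.0 (fully open); "grasp_force": force on a finger pad.
Only numpy, scipy, OpenCV 4.12 (cv2) and the standard library are available. Lean on these libraries where they do the work, as an engineer would, in place of code of your own. Each camera call takes 0.05 s, during which the arm holds its last target. There are 200 camera calls.

TASK

Set up the light exposure: slide the dimmer fully off, then swing the lamp by its red handle away from the sample block so that its head is over the round parking disc. Then set every sample carrier on the bench into a well of the block, key in slot and pushed fully home, swing the lamp back until its head is centred over the block, and last slide the dimmer up to the green line. Leave the flask, the blue box and the beaker where they are.

Things in the scene. Friction and masses are not known exactly. Their poses are not given: they have to be found in the camera images.
- dimmer (a joint): Dimmer slider position, m: 0 = fully off (end of track, the end nearer the robot), grows to 0.10 = fully bright; needs about 2 N and stays where left.
- dimmer_top (a point): Centre of the top of the dimmer's black grip, a block 28 mm across the track, 20 mm along it, 40 mm tall, its top 54 mm above the bench, on a low aluminium track housing 14 mm high, 40 mm wide, 150 mm long. y axis along the track towards brighter.
- mark: Green line across the dimmer's track and down both its sides, 46 mm long, 6 mm wide; origin at its middle, at bench height, y axis along the track towards brighter. The dimmer is at the mark when its grip's centre is over the line.
- lamp (a joint): Angle of the lamp's swing arm about the upright stand, rad, growing anticlockwise seen from above (range -0.6 to 2.75). Stiff: stays where left; about 5 N at the handle moves it.
- lamp_pivot (a point): On the upright axis of the lamp's swing arm, the centre of its stand (round foot 110 mm diameter, post 22 mm diameter), 190 mm above the bench.
- lamp_handle (a point): On the axis of the upright red handle at the centre of the lamp head, 230 mm above the bench; round peg 22 mm diameter, from 204 to 250 mm. White round head 120 mm diameter, 178 to 204 mm above the bench, 200 mm from lamp_pivot; arm between them 22 mm wide, 188 to 204 mm; hub over the stand 40 mm diameter, top at 213 mm.
- park: Grey disc with yellow rim painted on the bench, 150 mm diameter: parking place of the lamp head. Origin at its centre.
- block_centre (a point): Centre of the top of the fixed aluminium sample block, 160 x 160 mm, 30 mm high; x axis as the wells' key slots.
- well0 (a point): Mouth centre of the well at the block's -x -y corner (35 mm off its centre along each axis), at the block's top, 30 mm above the bench; x axis towards its key slot. Eight-sided, 43 mm across flats, 24 mm deep; key slot on the +x side 11 mm wide, out to 29 mm from the centre, white dash beyond it. All four slots point the same way.
- well1 (a point): Mouth centre of the well at the block's -x +y corner (35 mm off its centre along each axis), at the block's top, 30 mm above the bench; x axis towards its key slot. Eight-sided, 43 mm across flats, 24 mm deep; key slot on the +x side 11 mm wide, out to 29 mm from the centre, white dash beyond it. All four slots point the same way.
- well2 (a point): Mouth centre of the well at the block's +x -y corner (35 mm off its centre along each axis), at the block's top, 30 mm above the bench; x axis towards its key slot. Eight-sided, 43 mm across flats, 24 mm deep; key slot on the +x side 11 mm wide, out to 29 mm from the centre, white dash beyond it. All four slots point the same way.
- well3 (a point): Mouth centre of the well at the block's +x +y corner (35 mm off its centre along each axis), at the block's top, 30 mm above the bench; x axis towards its key slot. Eight-sided, 43 mm across flats, 24 mm deep; key slot on the +x side 11 mm wide, out to 29 mm from the centre, white dash beyond it. All four slots point the same way.
- carrier_a: Sample carrier, blue head, 160 g, upright; may be absent. Origin: centre of underside; x towards the key. Steel foot 40 mm dia., 18 mm tall, bevelled 3 mm below, white key rib 6 mm wide out to 26 mm from the axis; black collar 54 mm dia. at 18-26 mm; grip head 24 x 24 mm (sides along x, y) at 26-66 mm. White bar on collar (to 32 mm out) shows the key. Home in a well: underside 12 mm above bench, collar on block.
- carrier_b: Sample carrier, orange head, 160 g, upright; may be absent. Origin: centre of underside; x towards the key. Steel foot 40 mm dia., 18 mm tall, bevelled 3 mm below, white key rib 6 mm wide out to 26 mm from the axis; black collar 54 mm dia. at 18-26 mm; grip head 24 x 24 mm (sides along x, y) at 26-66 mm. White bar on collar (to 32 mm out) shows the key. Home in a well: underside 12 mm above bench, collar on block.
- carrier_c: Sample carrier, green head, 160 g, upright; may be absent. Origin: centre of underside; x towards the key. Steel foot 40 mm dia., 18 mm tall, bevelled 3 mm below, white key rib 6 mm wide out to 26 mm from the axis; black collar 54 mm dia. at 18-26 mm; grip head 24 x 24 mm (sides along x, y) at 26-66 mm. White bar on collar (to 32 mm out) shows the key. Home in a well: underside 12 mm above bench, collar on block.
- carrier_d: Sample carrier, yellow head, 160 g, upright; may be absent. Origin: centre of underside; x towards the key. Steel foot 40 mm dia., 18 mm tall, bevelled 3 mm below, white key rib 6 mm wide out to 26 mm from the axis; black collar 54 mm dia. at 18-26 mm; grip head 24 x 24 mm (sides along x, y) at 26-66 mm. White bar on collar (to 32 mm out) shows the key. Home in a well: underside 12 mm above bench, collar on block.
- flask: Bystander: stoppered conical glass flask, 76 mm diameter, 112 mm tall; origin at the centre of its underside.
- blue_box: Bystander: small blue box 56 x 38 x 18 mm; origin at the centre of its underside.
- beaker: Bystander: glass beaker 64 mm diameter, 75 mm tall; origin at the centre of its underside.
Not all that is in view belongs to the job. What is shaped like the carrier_a but brown, pink or turquoise is not meant.

How it is judged:
By the outcome, as a careful person would: the job done as asked, in the order asked, and still so for the second after the job is handed in, with the robot touching nothing.
Of carrier_a, carrier_b, carrier_c, carrier_d only 2 to 4 are there at a start; the rules pass over those that are not, and their reading is None.
At some moment in a run one of carrier_a, carrier_b, carrier_c, carrier_d may be knocked a few centimetres aside while the robot is not near it.
It also fails if it takes over 210 s, if anything falls off the work surface, if the arm or the gripper's body presses on something with over 40 N, if the wrist force passes 120 N, or if a joint passes its speed limit or range.

## Working session

There is one attempt and no reset: what is moved stays moved. The work goes in short steps, Python scripts to look and compute and a tool call to move; the robot and the scene stay as the last step left them, time stands still between calls to the robot, and variables do not carry over. Pictures are saved under pics/ and viewed, at most 14 in all, crops included, and the job is handed in when it is done.

Besides the shell and the picture viewer there is one more tool, called after "Emit:" by a JSON object that holds its "op" and its "data". move_arm: Moves the arm, as the interface text tells. Its arguments: {"type":"object","properties":{"plan":{"type":"array"},"grip":{"type":"number"}},"required":["plan"]}

```bash
mkdir -p pics
cat > h.py <<'E'
import numpy as np, cv2
from scipy.spatial.transform import Rotation as R
from bench import ctrl
def cam(n):
    c=ctrl.camera(n); return c
def rot(c):
    a=np.array(c["attitude"]); 
    return a if a.shape==(3,3) else R.from_quat(a,scalar_first=True).as_matrix()
def back(c,u,v,z):
    d=rot(c)@np.array([(u-c["cx"])/c["fx"],(v-c["cy"])/c["fy"],1.]); o=np.array(c["origin"])
    return o+d*(z-o[2])/d[2]
def proj(c,p):
    q=rot(c).T@(np.array(p)-np.array(c["origin"])); return c["fx"]*q[0]/q[2]+c["cx"],c["fy"]*q[1]/q[2]+c["cy"]
def save(c,f,box=None,s=1):
    im=c["pixels"][:,:,::-1]
    if box: im=im[box[1]:box[3],box[0]:box[2]]
    cv2.imwrite("pics/"+f,cv2.resize(im,None,fx=s,fy=s,interpolation=cv2.INTER_CUBIC))
E
python3 - <<'E'
from h import *
import pickle
for n in("top","scene"):
    c=cam(n); save(c,n+"0.png",s=1.55); pickle.dump(c,open(n+"0.pkl","wb")); print(n,c["origin"],c["attitude"],c["fx"],c["cx"],c["cy"])
o=ctrl.get_obs(); print(o)
E
```

```text
top [ 0.41876986 -0.0313803   1.02806087] [ 0.04635082 -0.69857262  0.71310254 -0.03650571] 361.8144742397722 265.5072907407927 190.18348515723514
scene [ 1.1228814  -0.46730194  0.95872099] [-0.32614051  0.82942928  0.42248041 -0.16489312] 347.93015679056873 248.17823331186912 193.0425305166453
{'time_s': 0.1, 'q': array([-1.53633291e+00,  1.81489569e-01,  1.60787307e+00, -2.65946903e-05,
        1.35382734e+00, -2.06294454e-01]), 'dq': array([ 0.00064807, -0.00169638, -0.00157065, -0.00061029,  0.00072218,
        0.00161188]), 'joint_efforts': array([ 5.45140679e-07, -4.45877945e+01, -3.52240062e+01, -2.24025489e-04,
        4.09044776e-03, -5.36296980e-07]), 'eef_pos': array([ 0.13709686, -0.55791158,  0.23047831]), 'eef_rot': array([-7.96829787e-04,  9.92762540e-01,  1.20091223e-01,  5.55976317e-05]), 'wrist_force': array([-0.13651801,  0.47686377,  0.12274633]), 'torque': array([0.01490872, 0.00945598, 0.03898883]), 'grasp_force': 0.0, 'opening': 1.00072009314378}
```

View pics/top0.png

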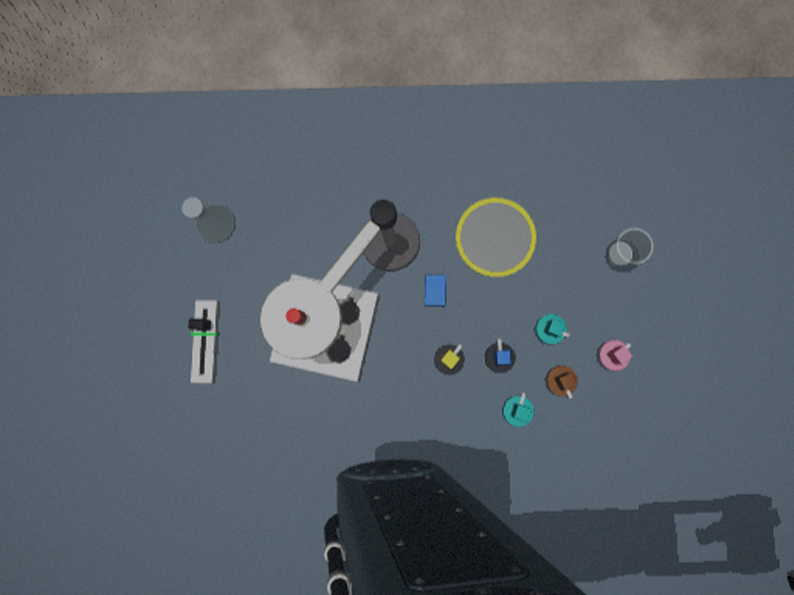

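View pics/scene0.png

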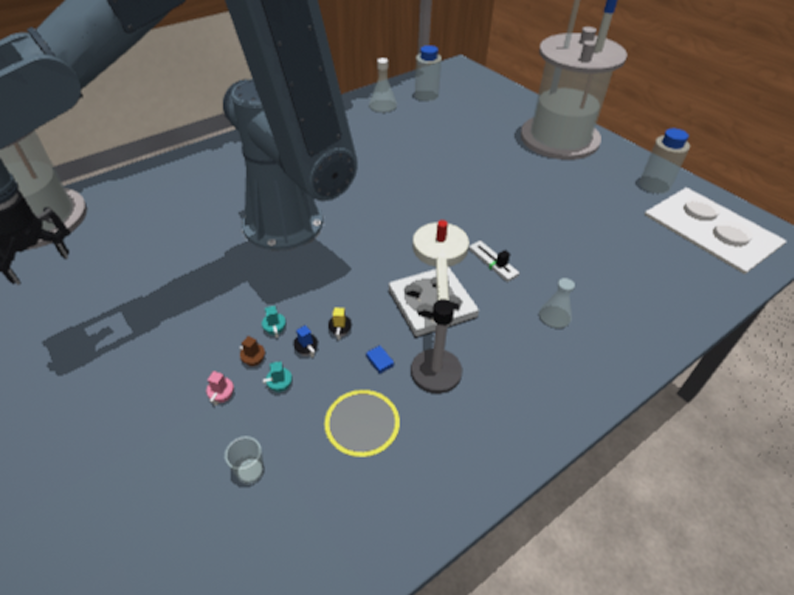

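The top view shows the yellow carrier at (449,359), the blue carrier at (500,357), dimmer grip (200,324), green line (205,334), red handle (295,316), hub (383,213), foot (391,241), parking disc (496,237) and block corners near (291,275), (378,292), (359,381), (271,361). The scene view shows no orange or green carrier; the other same-shaped pieces are brown, pink or turquoise.

```bash
cat >> h.py <<'E'
def seg(c,lo,hi,amin=8,box=None):
    h=cv2.cvtColor(c["pixels"],cv2.COLOR_RGB2HSV); m=cv2.inRange(h,np.array(lo),np.array(hi))
    if box: k=np.zeros_like(m); k[box[1]:box[3],box[0]:box[2]]=1; m=m*k
    n,l,s,ce=cv2.connectedComponentsWithStats(m)
    return [(int(s[i,4]),ce[i],l==i) for i in range(1,n) if s[i,4]>=amin]
E
python3 - <<'E'
from h import *
import pickle
c=pickle.load(open("top0.pkl","rb"))
r=lambda a:np.round(a,4)
for nm,lo,hi,z in(("yellow",(20,120,80),(35,255,255),.066),("blue",(105,150,80),(125,255,255),.05),("green",(45,150,60),(75,255,255),.014),("red",(0,170,60),(8,255,255),.24),("black",(0,0,0),(179,255,30),.054)):
    for a,ce,m in seg(c,lo,hi):
        print(nm,a,r(ce*1.55),r(back(c,*ce,z)))
for nm,u,v,z in(("hub",383,213,.213),("foot",391.5,241,0.01),("park",496,237,0),("tr1",206,300,.014),("tr2",203,383,.014),("b",291,275,.03),("b",378,292,.03),("b",359,381,.03),("b",271,361,.03),("ycol",449,360,.026),("ycolbar",459,349,.026),("bcol",500,357,.026),("bbar",500,343,.026),("handletop",294,315,.25),("head",301,318,.204)):
    print(nm,r(back(c,u/1.55,v/1.55,z)))
save(c,"crop0.png",(115,165,365,285),3.1)
E
```

```text
yellow 424 [495.342  236.9343] [ 0.6307 -0.1673  0.066 ]
yellow 88 [449.4295 358.7017] [ 0.4213 -0.0814  0.066 ]
blue 243 [434.5549 289.614 ] [ 0.5424 -0.0595  0.05  ]
blue 80 [502.7231 356.965 ] [ 0.4225 -0.1744  0.05  ]
green 23 [203.6565 333.3848] [0.4759 0.3605 0.014 ]
red 18 [289.1611 314.1333] [0.4879 0.1523 0.24  ]
black 18 [205.2028 324.725 ] [0.4887 0.3427 0.054 ]
black 27 [414.9407 491.2352] [ 0.2013 -0.0181  0.054 ]
black 2201 [444.9965 548.9852] [ 0.1079 -0.0661  0.054 ]
black 35 [446.4443 507.2929] [ 0.1745 -0.0703  0.054 ]
black 14 [453.2643 501.9786] [ 0.1829 -0.0819  0.054 ]
black 12 [389.05   510.2083] [0.1713 0.0259 0.054 ]
black 9 [466.55 511.5 ] [ 0.1672 -0.1036  0.054 ]
black 64 [331.3367 528.5016] [0.1434 0.1228 0.054 ]
black 94 [335.1133 559.1543] [0.0945 0.1167 0.054 ]
black 17 [521.6206 569.0324] [ 0.0744 -0.1915  0.054 ]
black 15 [524.1067 576.3933] [ 0.0628 -0.1951  0.054 ]
black 21 [790.3524 581.0286] [ 0.0494 -0.6286  0.054 ]
black 77 [339.6312 587.1078] [0.0503 0.1093 0.054 ]
black 60 [462.0033 590.0333] [ 0.0429 -0.0923  0.054 ]
black 107 [508.9939 590.6949] [ 0.0408 -0.1694  0.054 ]
hub [0.6385 0.0191 0.213 ]
foot [0.6398 0.0167 0.01  ]
park [ 0.6451 -0.1778  0.    ]
tr1 [0.5368 0.3577 0.014 ]
tr2 [0.3868 0.3596 0.014 ]
b [0.5771 0.1983 0.03  ]
b [0.5428 0.0415 0.03  ]
b [0.3855 0.077  0.03  ]
b [0.4236 0.233  0.03  ]
ycol [ 0.4191 -0.0827  0.026 ]
ycolbar [ 0.4382 -0.101   0.026 ]
bcol [ 0.4226 -0.1731  0.026 ]
bbar [ 0.4473 -0.1741  0.026 ]
handletop [0.4856 0.1431 0.25  ]
head [0.4849 0.1431 0.204 ]
```

View pics/crop0.png

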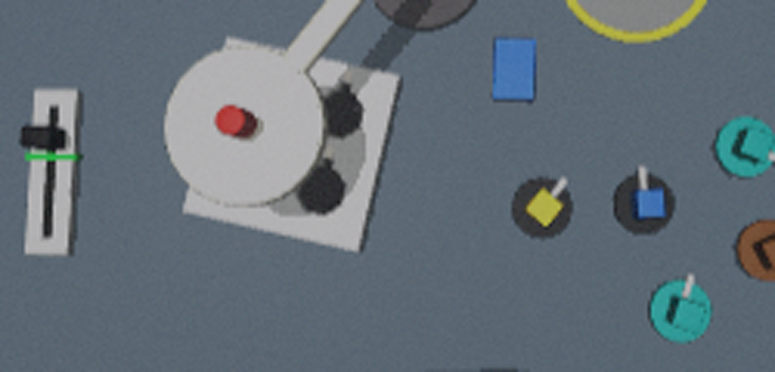

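The yellow carrier is at about (0.420,-0.083) and the blue at (0.423,-0.174). The pivot is at (0.639,0.018) and the handle at (0.485,0.143). The block centre is (0.482,0.138), park (0.645,-0.178), and the dimmer track runs along x at y≈0.359. I'll start with the dimmer.

Emit:
{"op": "move_arm", "data": {"plan": [0, 0, 2, 0, 0, 0, 5.3, 6.2, 2.8, 0, 0, -0.25, 5.3, 6.2, 2.8, 0, 0, -0.25, 5.3, 6.2, 2.8, 0, 0, -0.25, 5.3, 6.2, 2.8, 0, 0, -0.25, 5.3, 6.2, 2.8, 0, 0, -0.25, 5.3, 6.2, 2.8, 0, 0, -0.25, 5.3, 6.2, 2.8, 0, 0, -0.25, 5.3, 6.2, 2.8, 0, 0, -0.25, 5.3, 6.2, 2.8, 0, 0, -0.25]}}

```text
time_s: 1.35
eef_pos: [0.4018, -0.2486, 0.3707]
eef_rot: [-0.0, 1.0, -0.004, -0.0]
wrist_force: [-0.2, -0.4, 0.0]
opening: 1.003
grasp_force: 0.0
```

Emit:
{"op": "move_arm", "data": {"plan": [1.0, 12.2, 0, 0, 0, 0, 1.0, 12.2, 0, 0, 0, 0, 1.0, 12.2, 0, 0, 0, 0, 1.0, 12.2, 0, 0, 0, 0, 1.0, 12.2, 0, 0, 0, 0, 1.0, 12.2, 0, 0, 0, 0, 1.0, 12.2, 0, 0, 0, 0, 1.0, 12.2, 0, 0, 0, 0, 1.0, 12.2, 0, 0, 0, 0, 1.0, 12.2, 0, 0, 0, 0]}}

```text
time_s: 2.6
eef_pos: [0.4529, 0.3623, 0.3703]
eef_rot: [0.0, 1.0, -0.005, -0.0]
wrist_force: [1.0, -0.0, -0.0]
opening: 0.999
grasp_force: 0.0
```

Run:
```python
from h import *
o=ctrl.get_obs();print(o["eef_pos"],o["q"])
c=cam("wrist");save(c,"w1.png",s=1.5);print(c["origin"],rot(c).round(3).tolist(),c["fx"])
for p in((.412,.36,.054),(.489,.359,.054),(.476,.359,.014)):print(np.round(np.array(proj(c,p))*1.5))
```

```text
[0.45287234 0.36232034 0.37033167] [ 4.70426306e-01  1.14693370e-01  1.40573766e+00 -3.40479767e-04
  1.62239638e+00  2.05186334e+00]
[0.52216261 0.36241916 0.51383049] [[-0.011, -0.962, -0.273], [-1.0, 0.011, 0.003], [-0.0, 0.273, -0.962]] 296.00992601393204
[378. 273.]
[379. 199.]
[378. 208.]
```

View pics/w1.png

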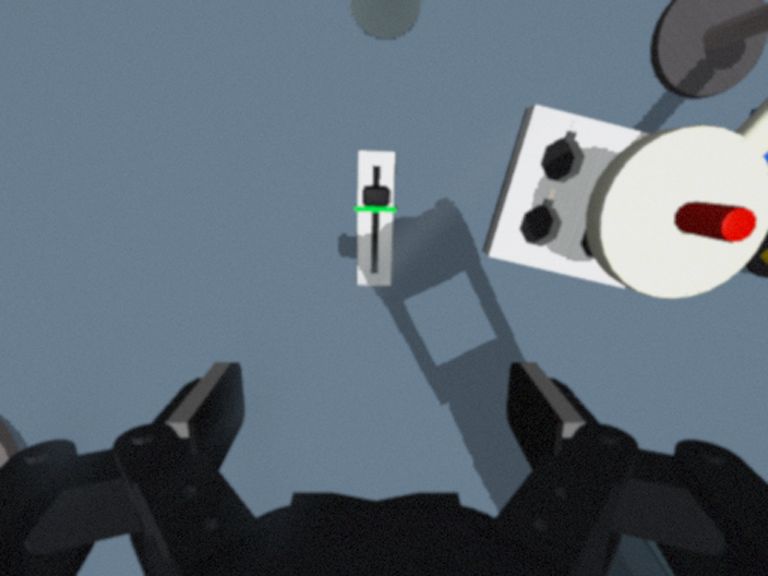

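The wrist view shows the grip top at about (376,191), the green line at (375,209) and the track from (376,151) to (375,285). The key slots on the block point up, towards +x and slightly to the right.

Run:
```python
from h import *
import pickle
c=cam("wrist"); pickle.dump(c,open("w1.pkl","wb"))
b=lambda u,v,z:print(u,v,back(c,u/1.5,v/1.5,z).round(4))
b(376,191,.054);b(376,188,.054)
for a,ce,m in seg(c,(45,150,60),(75,255,255)): b(*(ce*1.5+.5),.014)
b(376.5,151,.014);b(375,285,.014);b(574,131,.03);b(561,161,.03);b(551,190,.03);b(540,225,.03)
b(487,253,.03);b(536,107,.03);b(739,223,.25)
```

```text
376 191 [0.496  0.3671 0.054 ]
376 188 [0.499 0.367 0.054]
380.9795918367347 207.57653061224488 [0.4758 0.3617 0.014 ]
376.5 151 [0.5357 0.3662 0.014 ]
375 285 [0.3869 0.3691 0.014 ]
574 131 [0.553  0.1639 0.03  ]
561 161 [0.5236 0.174  0.03  ]
551 190 [0.4942 0.1815 0.03  ]
540 225 [0.4572 0.1897 0.03  ]
487 253 [0.4268 0.2452 0.03  ]
536 107 [0.5762 0.2048 0.03  ]
739 223 [0.4869 0.1535 0.25  ]
```

Run:
```python
from h import *
import pickle
c=pickle.load(open("w1.pkl","rb")); g=cv2.cvtColor(c["pixels"],cv2.COLOR_RGB2GRAY)
print(g[118:140,236:268:2])
for n,f in(("wrist","w1.pkl"),("top","top0.pkl")):
    c=pickle.load(open(f,"rb")); im=c["pixels"].astype(int); m=((im[:,:,0]>150)&(im[:,:,1]<60)).astype(np.uint8)
    v,u=np.nonzero(m); print(n,len(u),u.min(),u.max(),v.min(),v.max(),back(c,u.mean(),v.mean(),.25))
```

```text
[[120 120 120 201 234 234 235 226  96  41 140 231 235 233 229 147]
 [120 121 121 200 234 234 234 227  98  42 153 231 235 235 229 147]
 [119 121 123 201 235 235 235 226  99  41 164 231 233 234 231 146]
 [121 121 121 198 234 234 229 220  90  39 156 228 231 234 229 147]
 [122 123 120 203 235 225 196 181  72  30 125 197 212 230 229 149]
 [124 123 124 202 232 191 121 110  48  23  71 131 149 216 229 151]
 [122 124 123 205 227 135  60  52  28  23  33  60  80 168 226 155]
 [123 121 122 205 220  92  40  41  38  35  34  38  38 128 223 155]
 [124 127 126 204 206  75  52  48  52  48  48  48  48  97 215 155]
 [122 124 123 207 204  69  55  58  58  52  54  53  48  81 206 151]
 [121 124 127 205 205  72  60  56  54  54  51  49  45  78 200 146]
 [119 123 128 204 204  70  54  54  54  54  48  49  46  72 202 147]
 [122 120 124 206 202  69  52  55  55  50  51  51  51  75 199 142]
 [121 121 126 207 194  59  49  52  54  48  46  44  47  74 199 135]
 [121 121 125 206 189  57  46  51  49  49  47  50  48  76 197 137]
 [120 120 127 206 189  57  46  44  51  48  47  42  46  84 200 133]
 [121 123 128 208 202  68  41  41  43  45  45  47  38  98 211 137]
 [122 122 127 207 215 106  44  42  43  43  41  40  49 132 221 127]
 [122 122 130 198 213 147  75  73  74  73  73  74  85 169 220 129]
 [123 122 141 178 189 164 122 118 119 119 120 118 131 187 202 143]
 [123 124 150 154 162 156 143 144 143 143 143 143 143 168 172 146]
 [120 129 154 167 172 172 173 165 144 143 155 161 163 158 154 144]]
wrist 373 488 509 139 160 [0.48631448 0.14835384 0.25      ]
top 13 185 193 199 207 [0.48576517 0.14928893 0.25      ]
```

Emit:
{"op": "move_arm", "data": {"plan": [0.78, -0.03, -1, 0, 0, 0, 0.78, -0.03, -2, 0, 0, 0, 0.78, -0.03, -3, 0, 0, 0, 0.78, -0.03, -4, 0, 0, 0, 0.78, -0.03, -5, 0, 0, 0, 0.78, -0.03, -6, 0, 0, 0, 0.78, -0.03, -6.5, 0, 0, 0, 0.78, -0.03, -6.8, 0, 0, 0, 0.78, -0.03, -6.8, 0, 0, 0, 0.78, -0.03, -6.8, 0, 0, 0]}}

```text
time_s: 3.95
eef_pos: [0.4924, 0.3601, 0.0327]
eef_rot: [-0.0, 1.0, -0.005, 0.001]
wrist_force: [0.2, 0.2, 0.8]
opening: 1.001
grasp_force: 0.0
```

Emit:
{"op": "move_arm", "data": {"plan": [0, 0, 0, 0, 0, 0, 0, 0, 0, 0, 0, 0, 0, 0, 0, 0, 0, 0, 0, 0, 0, 0, 0, 0, 0, 0, 0, 0, 0, 0, 0, 0, 0, 0, 0, 0], "grip": 15}}

```text
time_s: 4.7
eef_pos: [0.4916, 0.3612, 0.0321]
eef_rot: [-0.001, 1.0, -0.005, 0.001]
wrist_force: [-1.3, 5.8, 5.1]
opening: 0.315
grasp_force: 61.3
```

Emit:
{"op": "move_arm", "data": {"plan": [-0.3, 0.02, 0, 0, 0, 0, -0.6, 0.02, 0, 0, 0, 0, -0.9, 0.02, 0, 0, 0, 0, -1.2, 0.02, 0, 0, 0, 0, -1.5, 0.02, 0, 0, 0, 0, -1.6, 0.02, 0, 0, 0, 0, -1.65, 0.02, 0, 0, 0, 0, -1.65, 0.02, 0, 0, 0, 0]}}

```text
time_s: 5.7
eef_pos: [0.4118, 0.3634, 0.0322]
eef_rot: [-0.003, 1.0, -0.005, 0.004]
wrist_force: [11.6, 12.1, -8.3]
opening: 0.315
grasp_force: 60.7
```

Emit:
{"op": "move_arm", "data": {"plan": [-0.06, -0.02, 0, 0, 0, 0, -0.06, -0.02, 0, 0, 0, 0]}}

```text
time_s: 5.95
eef_pos: [0.4115, 0.3633, 0.0323]
eef_rot: [-0.004, 1.0, -0.005, 0.007]
wrist_force: [20.2, 16.8, -19.7]
opening: 0.313
grasp_force: 61.3
```

Emit:
{"op": "move_arm", "data": {"plan": [0, 0, 0, 0, 0, 0, 0, 0, 0, 0, 0, 0, 0, 0, 0, 0, 0, 0, 0, 0, 1, 0, 0, 0, 0, 0, 2, 0, 0, 0, 0, 0, 3, 0, 0, 0, 0, 0, 4, 0, 0, 0, 0, 0, 5, 0, 0, 0, 0, 0, 6.2, 0, 0, 0], "grip": 85}}

```text
time_s: 7.08
eef_pos: [0.4046, 0.3594, 0.3419]
eef_rot: [0.001, 1.0, -0.005, -0.001]
wrist_force: [1.0, 0.3, 0.2]
opening: 0.994
grasp_force: 0.0
```

Run:
```python
from h import *
o=ctrl.get_obs();print(o["eef_pos"],o["eef_rot"],o["q"])
for n in("wrist",):
  c=cam(n)
  for a,ce,m in seg(c,(45,150,60),(75,255,255)): print(a,ce,back(c,*ce,.014))
  save(c,"w2.png",s=1.5)
```

```text
[0.40460999 0.35937056 0.34194702] [ 7.47535658e-04  9.99988573e-01 -4.61137288e-03 -1.01470588e-03] [ 5.07002500e-01  3.50555800e-02  1.54543728e+00 -3.10073637e-04
  1.56360132e+00  2.08702423e+00]
89 [247.93258427 108.61797753] [0.47564951 0.36237741 0.014     ]
```

View pics/w2.png

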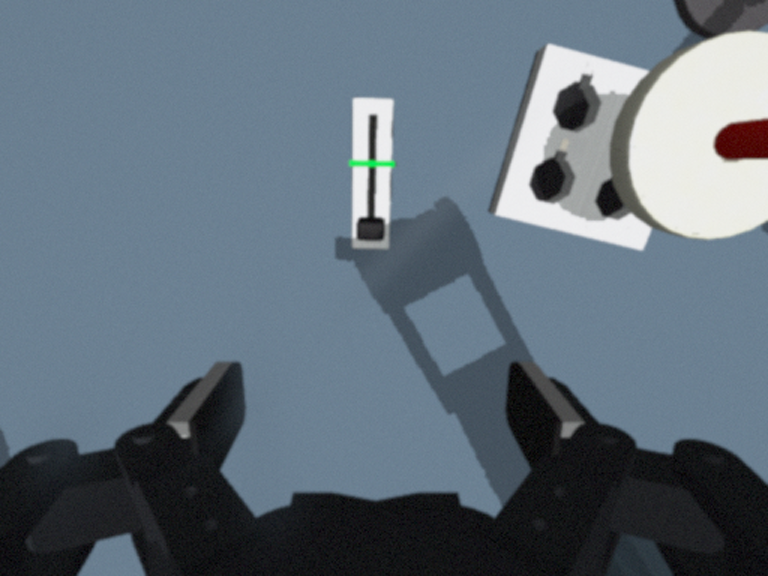

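The wrist view shows the grip at the near end of the track (371,228), so the dimmer is fully off. Next is the lamp handle.

Emit:
{"op": "move_arm", "data": {"plan": [1.63, -4.23, 0, 0, 0, 0, 1.63, -4.23, 0, 0, 0, 0, 1.63, -4.23, 0, 0, 0, 0, 1.63, -4.23, 0, 0, 0, 0, 1.63, -4.23, 0, 0, 0, 0, 1.63, -4.23, -0.9, 0, 0, 0, 1.63, -4.23, -1.8, 0, 0, 0, 1.63, -4.23, -2.4, 0, 0, 0, 1.63, -4.23, -2.55, 0, 0, 0, 1.63, -4.23, -2.55, 0, 0, 0]}}

```text
time_s: 8.38
eef_pos: [0.487, 0.1492, 0.2141]
eef_rot: [-0.0, 1.0, -0.004, -0.0]
wrist_force: [0.4, -0.3, -0.6]
opening: 0.993
grasp_force: 0.0
```

Emit:
{"op": "move_arm", "data": {"plan": [0, 0, 0, 0, 0, 0, 0, 0, 0, 0, 0, 0, 0, 0, 0, 0, 0, 0, 0, 0, 0, 0, 0, 0, 0, 0, 0, 0, 0, 0, 0, 0, 0, 0, 0, 0, 0, 0, 0, 0, 0, 0], "grip": 10}}

```text
time_s: 9.25
eef_pos: [0.4882, 0.1477, 0.2148]
eef_rot: [0.001, 1.0, -0.005, 0.001]
wrist_force: [1.0, -3.9, 4.3]
opening: 0.245
grasp_force: 58.6
```

```bash
cat > arc.py <<'E'
from h import *
import sys
P=np.array([.639,.018])
def arc(d0,dth,n,P=P):
    p=ctrl.get_obs()["eef_pos"][:2]; v=p-P
    print("r,ang",np.linalg.norm(v),np.degrees(np.arctan2(v[1],v[0]))%360)
    out=[]
    for i in range(1,n+1):
        t=dth*i/n; s=(R.from_euler("z",t).as_matrix()[:2,:2]@v-v)/.05
        out+=[round(s[0],2),round(s[1],2),0,0,0,round(t,3)]
    print(out)
if __name__=="__main__": arc(0,float(sys.argv[1]),int(sys.argv[2]))
E
python3 arc.py 1.15 10
```

```text
r,ang 0.19885866613543848 139.30894456916533
[np.float64(-0.28), np.float64(-0.36), 0, 0, 0, 0.115, np.float64(-0.51), np.float64(-0.76), 0, 0, 0, 0.23, np.float64(-0.7), np.float64(-1.17), 0, 0, 0, 0.345, np.float64(-0.84), np.float64(-1.61), 0, 0, 0, 0.46, np.float64(-0.93), np.float64(-2.06), 0, 0, 0, 0.575, np.float64(-0.96), np.float64(-2.51), 0, 0, 0, 0.69, np.float64(-0.94), np.float64(-2.97), 0, 0, 0, 0.805, np.float64(-0.87), np.float64(-3.42), 0, 0, 0, 0.92, np.float64(-0.75), np.float64(-3.86), 0, 0, 0, 1.035, np.float64(-0.58), np.float64(-4.29), 0, 0, 0, 1.15]
```

Emit:
{"op": "move_arm", "data": {"plan": [-0.28, -0.36, 0, 0, 0, 0.115, -0.51, -0.76, 0, 0, 0, 0.23, -0.7, -1.17, 0, 0, 0, 0.345, -0.84, -1.61, 0, 0, 0, 0.46, -0.93, -2.06, 0, 0, 0, 0.575, -0.96, -2.51, 0, 0, 0, 0.69, -0.96, -2.51, 0, 0, 0, 0.69]}}

```text
time_s: 10.12
eef_pos: [0.4429, 0.0213, 0.2148]
eef_rot: [0.002, 0.943, 0.333, 0.004]
wrist_force: [16.8, -3.8, -8.4]
opening: 0.241
grasp_force: 60.7
```

```bash
python3 -c "
from h import *
o=ctrl.get_obs();p=o['eef_pos'][:2]
a=np.array([.4882,.1477]);print(p,o['eef_rot'])
# pivot from known r=.2, both points
m=(a+p)/2;d=p-a;L=np.linalg.norm(d);n=np.array([-d[1],d[0]])/L;print(m+n*np.sqrt(.04-L*L/4))
"; python3 arc.py 0.85 7
```

```text
[0.44286149 0.02128323] [0.0021435  0.94279915 0.33332718 0.00426116]
[0.64286111 0.02089329]
r,ang 0.19616598720039685 179.04099617612772
[np.float64(0.02), np.float64(-0.48), 0, 0, 0, 0.121, np.float64(0.1), np.float64(-0.95), 0, 0, 0, 0.243, np.float64(0.23), np.float64(-1.4), 0, 0, 0, 0.364, np.float64(0.42), np.float64(-1.84), 0, 0, 0, 0.486, np.float64(0.66), np.float64(-2.25), 0, 0, 0, 0.607, np.float64(0.95), np.float64(-2.63), 0, 0, 0, 0.729, np.float64(1.28), np.float64(-2.97), 0, 0, 0, 0.85]
```

```bash
sed -i 's/^P=.*/P=np.array([.643,.021])/' arc.py && python3 arc.py 1.58 14 | sed 's/np.float64//g'
```

```text
r,ang 0.20013870999578284 179.91891716038936
[(0.02), (-0.45), 0, 0, 0, 0.113, (0.1), (-0.9), 0, 0, 0, 0.226, (0.23), (-1.33), 0, 0, 0, 0.339, (0.4), (-1.75), 0, 0, 0, 0.451, (0.62), (-2.14), 0, 0, 0, 0.564, (0.88), (-2.51), 0, 0, 0, 0.677, (1.18), (-2.85), 0, 0, 0, 0.79, (1.52), (-3.14), 0, 0, 0, 0.903, (1.89), (-3.4), 0, 0, 0, 1.016, (2.28), (-3.62), 0, 0, 0, 1.129, (2.7), (-3.79), 0, 0, 0, 1.241, (3.14), (-3.91), 0, 0, 0, 1.354, (3.58), (-3.99), 0, 0, 0, 1.467, (4.03), (-4.01), 0, 0, 0, 1.58]
```

Emit:
{"op": "move_arm", "data": {"plan": [0.08, -0.45, 0, 0, 0, 0.113, 0.16, -0.9, 0, 0, 0, 0.226, 0.29, -1.33, 0, 0, 0, 0.339, 0.46, -1.75, 0, 0, 0, 0.451, 0.68, -2.14, 0, 0, 0, 0.564, 0.94, -2.51, 0, 0, 0, 0.677, 1.24, -2.85, 0, 0, 0, 0.79, 1.58, -3.14, 0, 0, 0, 0.903, 1.95, -3.4, 0, 0, 0, 1.016]}}

```text
time_s: 11.25
eef_pos: [0.5362, -0.1476, 0.2147]
eef_rot: [-0.001, 0.66, 0.751, -0.001]
wrist_force: [-5.5, 2.5, 9.6]
opening: 0.238
grasp_force: 62.3
```

```bash
python3 -c "
from h import *
o=ctrl.get_obs();print(o['eef_pos'],o['q'][5], o['wrist_force'],o['torque'])
"; python3 arc.py 0.56 5| sed 's/np.float64//g'
```

```text
[ 0.53623739 -0.14755762  0.21472418] -0.6103297622253813 [-5.47391289  2.52397268  9.56795737] [ 0.43594739  0.81215834 -0.09409132]
r,ang 0.19952425296828694 237.6502638625106
[(0.39), (-0.22), 0, 0, 0, 0.112, (0.8), (-0.39), 0, 0, 0, 0.224, (1.23), (-0.52), 0, 0, 0, 0.336, (1.67), (-0.59), 0, 0, 0, 0.448, (2.12), (-0.62), 0, 0, 0, 0.56]
```

Emit:
{"op": "move_arm", "data": {"plan": [0.39, -0.22, 0, 0, 0, 0.112, 0.8, -0.39, 0, 0, 0, 0.224, 1.23, -0.52, 0, 0, 0, 0.336, 1.67, -0.59, 0, 0, 0, 0.448, 2.12, -0.62, 0, 0, 0, 0.56, 2.16, -0.62, 0, 0, 0, 0.57, 2.16, -0.62, 0, 0, 0, 0.57]}}

```text
time_s: 12.12
eef_pos: [0.6455, -0.1778, 0.2148]
eef_rot: [0.001, 0.423, 0.906, 0.0]
wrist_force: [0.3, -0.0, 4.0]
opening: 0.241
grasp_force: 61.7
```

Emit:
{"op": "move_arm", "data": {"plan": [0, 0, 0, 0, 0, 0, 0, 0, 0, 0, 0, 0, 0, 0, 0, 0, 0, 0, 0, 0, 1, 0, 0, 0, 0, 0, 2, 0, 0, 0, 0, 0, 3.1, 0, 0, -0.18, -1, 1, 3.1, 0, 0, -0.36, -2, 2, 3.1, 0, 0, -0.54, -3, 3, 3.1, 0, 0, -0.73, -3.9, 3.6, 3.1, 0, 0, -0.73], "grip": 85}}

```text
time_s: 13.38
eef_pos: [0.4607, -0.0061, 0.3687]
eef_rot: [-0.0, 0.72, 0.694, 0.0]
wrist_force: [-0.3, 0.5, 0.9]
opening: 0.994
grasp_force: 0.0
```

Emit:
{"op": "move_arm", "data": {"plan": [0, 0, 0, 0, 0, 0, 0, 0, 0, 0, 0, 0], "grip": 52}}

```text
time_s: 13.62
eef_pos: [0.4625, -0.0076, 0.3693]
eef_rot: [0.001, 0.719, 0.695, 0.0]
wrist_force: [-0.0, -1.4, 0.1]
opening: 0.612
grasp_force: 0.0
```

Run:
```python
from h import *
import pickle
o=ctrl.get_obs();print(o["eef_pos"],o["eef_rot"])
c=cam("wrist");pickle.dump(c,open("w3.pkl","wb"));save(c,"w3.png",s=1.5)
t=cam("top");pickle.dump(t,open("t3.pkl","wb"));
for nm,c in(("w",c),("t",t)):
  for n,lo,hi,z in(("yel",(20,120,80),(35,255,255),.064),("blue",(105,150,80),(125,255,255),.062)):
    for a,ce,m in seg(c,lo,hi,30): print(nm,n,a,ce.round(1),back(c,*ce,z).round(4))
```

```text
[ 0.4625206  -0.00758132  0.36934005] [7.69206169e-04 7.18889905e-01 6.95123430e-01 3.59467339e-04]
w yel 295 [225.3 201.9] [ 0.4219 -0.0764  0.064 ]
w yel 803 [360.7 226.6] [ 0.6397 -0.1259  0.064 ]
w blue 741 [299.6 181.1] [ 0.5397 -0.047   0.062 ]
w blue 313 [229.8 252. ] [ 0.4243 -0.1649  0.062 ]
t yel 35 [296.  146.6] [ 0.6499 -0.1043  0.064 ]
t yel 96 [334.3 169.6] [ 0.5843 -0.2054  0.064 ]
t blue 80 [324.3 230.3] [ 0.4225 -0.1727  0.062 ]
```

View pics/w3.png

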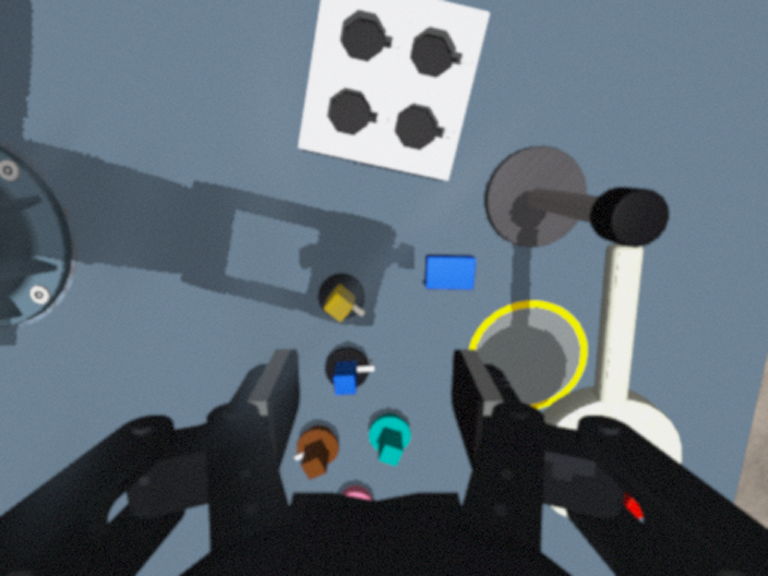

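The wrist view shows yellow at (341,300), blue at (347,372), and the four empty wells at (362,36), (434,52), (350,111) and (417,127) with slots pointing right (+x). The lamp head is out by the disc. I'll fit silhouettes for accurate poses.

```bash
cat > fit.py <<'E'
from h import *
from scipy.optimize import minimize
S=4
def sil(c,p,h,z0,z1,shape):
    x,y,a=p; Rz=np.array([[np.cos(a),-np.sin(a)],[np.sin(a),np.cos(a)]])
    pts=[proj(c,[*(Rz@np.array([i*h,j*h])+[x,y]),z]) for i in(-1,1) for j in(-1,1) for z in(z0,z1)]
    q=cv2.convexHull(((np.array(pts)+.5)*S*16-8).astype(np.int32))
    m=np.zeros((shape[0]*S,shape[1]*S),np.uint8); cv2.fillConvexPoly(m,q,1,shift=4); return m
def fit(c,mask,p0,h,z0,z1):
    m=cv2.resize(mask.astype(np.float32),None,fx=S,fy=S,interpolation=cv2.INTER_LINEAR)>.5
    def f(p):
        s=sil(c,p,h,z0,z1,mask.shape)>0; return 1-(s&m).sum()/max(1,(s|m).sum())
    best=None
    for d in(-.2,0,.2):
        r=minimize(f,[p0[0],p0[1],p0[2]+d],method="Nelder-Mead",options=dict(initial_simplex=np.array([p0]*4)+[0,0,d]+np.vstack([np.zeros(3),np.diag([.006,.006,.15])]),xatol=1e-4,fatol=1e-4))
        if best is None or r.fun<best.fun: best=r
    return best.x.round(4),round(best.fun,3)
def carrier(c,col,p0):
    lo,hi={"y":((18,110,40),(35,255,255)),"b":((105,150,40),(125,255,255))}[col]
    u,v=proj(c,[p0[0],p0[1],.05])
    b=[s for s in seg(c,lo,hi,20) if np.hypot(*(s[1]-[u,v]))<25]
    b=max(b,key=lambda s:s[0]); return fit(c,b[2],p0,.012,.026,.066)
def block(c,p0,poly=None):
    h=cv2.cvtColor(c["pixels"],cv2.COLOR_RGB2HSV); m=cv2.inRange(h,np.array((0,0,195)),np.array((179,60,255)))
    u,v=proj(c,[p0[0],p0[1],.03]); n,l=cv2.connectedComponents(m)
    lab=l[int(min(max(v,0),383)),int(min(max(u,0),511))]; m=(l==lab).astype(np.uint8)
    cn,_=cv2.findContours(m,cv2.RETR_EXTERNAL,cv2.CHAIN_APPROX_NONE); k=np.zeros_like(m); cv2.drawContours(k,cn,-1,1,-1)
    return fit(c,k,p0,.08,.03,.03)
E
python3 - <<'E'
from fit import *
import pickle
w,t,t0=[pickle.load(open(f,"rb")) for f in("w3.pkl","t3.pkl","top0.pkl")]
B=(.482,.138,-.223);Y=(.42,-.083,-.785);L=(.423,-.174,-.035)
print("block w",block(w,B)," t",block(t,B))
print("yel w",carrier(w,"y",Y)," t0",carrier(t0,"y",Y))
print("blu w",carrier(w,"b",L)," t0",carrier(t0,"b",L)," t",carrier(t,"b",L))
E
```

```text
block w (array([ 0.4833,  0.142 , -0.2398]), np.float64(0.009))  t (array([0.112 , 0.2084, 4.6991]), np.float64(0.98))
yel w (array([ 0.4212, -0.0803, -0.716 ]), np.float64(0.117))  t0 (array([ 0.4211, -0.0821, -0.7394]), np.float64(0.083))
blu w (array([ 0.4234, -0.1709,  0.0302]), np.float64(0.109))  t0 (array([ 0.4225, -0.173 ,  0.1208]), np.float64(0.19))  t (array([ 0.4225, -0.1729,  0.0843]), np.float64(0.189))
```

Emit:
{"op": "move_arm", "data": {"plan": [-0.4, -1.2, 0, 0, 0, 0.06, -0.79, -2.4, 0, 0, 0, 0.06, -0.79, -3.29, -1, 0, 0, 0.06, -0.79, -3.29, -2, 0, 0, 0.06, -0.79, -3.29, -3, 0, 0, 0.06, -0.79, -3.29, -3.39, 0, 0, 0.06, -0.79, -3.29, -3.39, 0, 0, 0.06, -0.79, -3.29, -3.39, 0, 0, 0.06], "grip": 52}}

```text
time_s: 14.72
eef_pos: [0.4236, -0.173, 0.2002]
eef_rot: [0.001, 0.698, 0.716, 0.0]
wrist_force: [0.4, 1.0, -0.6]
opening: 0.609
grasp_force: 0.0
```

Run:
```python
from fit import *
o=ctrl.get_obs();print(o["eef_pos"],o["eef_rot"])
c=cam("wrist");save(c,"w4.png",s=1.5)
print("blu",carrier(c,"b",(.423,-.172,.03)),"yel",carrier(c,"y",(.421,-.082,-.72)),)
```

```text
[ 0.42359278 -0.17299669  0.20021718] [5.78359470e-04 6.98060525e-01 7.16038521e-01 7.09969492e-05]
blu (array([ 0.4235, -0.1716,  0.0727]), np.float64(0.104)) yel (array([ 0.4216, -0.0804, -0.7305]), np.float64(0.07))
```

View pics/w4.png

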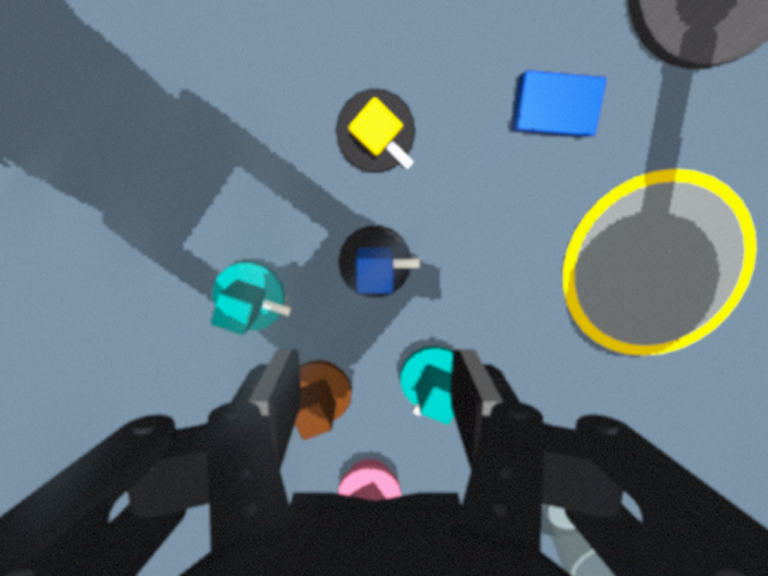

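The blue head is at (374,270), centred between the fingers, and the turquoise pieces are clear of them. I'll descend and grip.

Emit:
{"op": "move_arm", "data": {"plan": [0, 0.02, -1, 0, 0, 0, 0, 0.02, -2, 0, 0, 0, 0, 0.02, -2.8, 0, 0, 0, 0, 0.02, -3.2, 0, 0, 0, 0, 0.02, -3.36, 0, 0, 0, 0, 0.02, -3.36, 0, 0, 0]}}

```text
time_s: 15.52
eef_pos: [0.4235, -0.1715, 0.032]
eef_rot: [0.001, 0.698, 0.716, 0.0]
wrist_force: [0.0, 0.7, 0.6]
opening: 0.61
grasp_force: 0.0
```

Emit:
{"op": "move_arm", "data": {"plan": [0, 0, 0, 0, 0, 0, 0, 0, 0, 0, 0, 0, 0, 0, 0, 0, 0, 0, 0, 0, 0, 0, 0, 0, 0, 0, 0, 0, 0, 0], "grip": 10}}

```text
time_s: 16.15
eef_pos: [0.4238, -0.1718, 0.0325]
eef_rot: [0.001, 0.698, 0.716, 0.0]
wrist_force: [-0.8, 1.5, 7.1]
opening: 0.274
grasp_force: 59.6
```

Emit:
{"op": "move_arm", "data": {"plan": [0, 0, 0.4, 0, 0, 0, 0, 0, 1.2, 0, 0, 0, 0, 0, 2, 0, 0, 0, 0, 0, 2, 0, 0, 0]}}

```text
time_s: 16.65
eef_pos: [0.4249, -0.1725, 0.1346]
eef_rot: [0.004, 0.698, 0.716, 0.0]
wrist_force: [-0.7, -0.1, -1.6]
opening: 0.272
grasp_force: 59.2
```

Emit:
{"op": "move_arm", "data": {"plan": [0.2, 0, 1.2, 0, 0, 0, 0.4, 0.8, 2.36, 0, 0, -0.1, 0.6, 2, 2.36, 0, 0, -0.26, 0.8, 3.2, 2.36, 0, 0, -0.26, 1.03, 4.04, 2.36, 0, 0, -0.26, 1.03, 4.04, 2.36, 0, 0, -0.26, 1.03, 4.04, 2.36, 0, 0, -0.26, 1.03, 4.04, 2.36, 0, 0, -0.26]}}

```text
time_s: 17.65
eef_pos: [0.474, 0.03, 0.2487]
eef_rot: [-0.0, 0.785, 0.619, -0.0]
wrist_force: [-0.5, -0.2, -1.6]
opening: 0.272
grasp_force: 59.5
```

Run:
```python
from fit import *
o=ctrl.get_obs();print(o["eef_pos"],o["eef_rot"],2*np.arctan2(o["eef_rot"][2],o["eef_rot"][1]))
c=cam("wrist");save(c,"w5.png",s=1.5)
p,e=block(c,(.4833,.14,-.235));print("block",p,e)
for i,j in((-1,-1),(-1,1),(1,-1),(1,1)):
    w=p[:2]+R.from_euler("z",p[2]).as_matrix()[:2,:2]@np.array([.035*i,.035*j]); print(w.round(4),np.round(np.array(proj(c,[*w,.03]))*1.5))
```

```text
[0.47395156 0.02998679 0.24866483] [-3.04965703e-04  7.85300184e-01  6.19114956e-01 -4.46605770e-04] 1.3352306087153332
block [ 0.483   0.1411 -0.238 ] 0.006
[0.4407 0.1153] [308. 158.]
[0.4572 0.1834] [305.  60.]
[0.5088 0.0988] [398. 159.]
[0.5253 0.1669] [399.  60.]
```

View pics/w5.png

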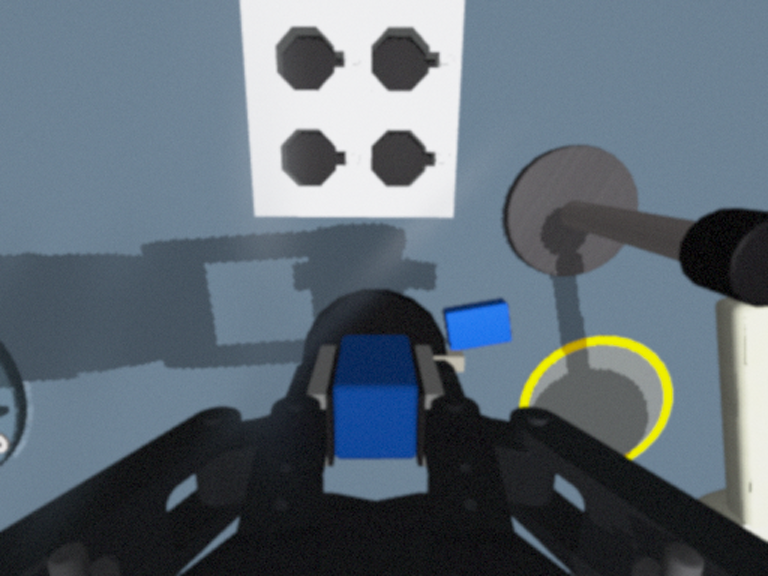

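The picture shows the wells at (307,158), (400,159), (306,60) and (400,60), matching the fit. The blue carrier is held square, with its bar pointing right like the slots. I'll check its offset in the hand.

Run:
```python
from fit import *
o=ctrl.get_obs();p=o["eef_pos"];c=cam("wrist")
zb=p[2]-.0325
b=max(seg(c,(105,150,25),(125,255,255),100,(190,210,310,330)),key=lambda s:s[0])
v,u=np.nonzero(b[2]);print(u.min(),u.max(),v.min(),v.max())
for dz in(0,):
  x,e=fit(c,b[2],(p[0],p[1],-.236),.012,zb+.026,zb+.066);d=x[:2]-p[:2];print(x,e,d)
d=R.from_euler("z",.236).as_matrix()[:2,:2]@d;print("in block axes",d)
```

```text
221 279 222 305
[ 0.4741  0.0302 -0.2387] 0.045 [3.31238001e-05 2.97998663e-04]
in block axes [-3.74710297e-05  2.97483296e-04]
```

Emit:
{"op": "move_arm", "data": {"plan": [-0.1, 1.1, 0, 0, 0, 0, -0.25, 2.2, -0.5, 0, 0, 0, -0.34, 3.07, -1.3, 0, 0, 0, -0.34, 3.07, -2.3, 0, 0, 0, -0.34, 3.07, -3.2, 0, 0, 0, -0.34, 3.07, -3.45, 0, 0, 0, -0.34, 3.07, -3.45, 0, 0, 0, -0.34, 3.07, -3.45, 0, 0, 0]}}

```text
time_s: 18.75
eef_pos: [0.4592, 0.1844, 0.0788]
eef_rot: [0.001, 0.785, 0.619, 0.002]
wrist_force: [0.5, 0.2, -0.8]
opening: 0.275
grasp_force: 59.5
```

Emit:
{"op": "move_arm", "data": {"plan": [0, 0, -0.1, 0, 0, 0, 0, 0, -0.2, 0, 0, 0, 0, 0, -0.3, 0, 0, 0, 0, 0, -0.4, 0, 0, 0, 0, 0, -0.4, 0, 0, 0]}}

```text
time_s: 19.38
eef_pos: [0.4568, 0.1844, 0.0561]
eef_rot: [-0.0, 0.785, 0.62, -0.001]
wrist_force: [0.7, 0.1, -0.6]
opening: 0.27
grasp_force: 59.5
```

Emit:
{"op": "move_arm", "data": {"plan": [0, 0, -0.1, 0, 0, 0, 0, 0, -0.2, 0, 0, 0, 0, 0, -0.27, 0, 0, 0, 0, 0, -0.27, 0, 0, 0]}}

```text
time_s: 19.88
eef_pos: [0.4571, 0.1845, 0.0445]
eef_rot: [-0.0, 0.785, 0.62, -0.001]
wrist_force: [-8.5, -1.2, 17.2]
opening: 0.272
grasp_force: 62.0
```

Emit:
{"op": "move_arm", "data": {"plan": [0, 0, 0, 0, 0, 0, 0, 0, 0, 0, 0, 0, 0, 0, 0, 0, 0, 0, 0, 0, 1, 0, 0, 0, 0, 0, 2, 0, 0, 0, 0, -0.8, 3.1, 0, 0, -0.1, -0.2, -2, 3.1, 0, 0, -0.2, -0.4, -3.2, 3.1, 0, 0, -0.35, -0.71, -4.3, 3.1, 0, 0, -0.5, -0.71, -5.31, 3.1, 0, 0, -0.5], "grip": 48}}

```text
time_s: 21.12
eef_pos: [0.4208, -0.0827, 0.1983]
eef_rot: [0.0, 0.914, 0.405, 0.0]
wrist_force: [0.5, 0.0, -0.1]
opening: 0.56
grasp_force: 0.0
```

Emit:
{"op": "move_arm", "data": {"plan": [0, 0, 0, 0, 0, 0, 0, 0, 0, 0, 0, 0, 0, 0, 0, 0, 0, 0]}}

```text
time_s: 21.5
eef_pos: [0.4217, -0.0798, 0.1981]
eef_rot: [-0.0, 0.913, 0.407, -0.0]
wrist_force: [-0.5, 1.0, 1.5]
opening: 0.559
grasp_force: 0.0
```

Run:
```python
from fit import *
o=ctrl.get_obs();print(o["eef_pos"],o["eef_rot"],2*np.arctan2(o["eef_rot"][2],o["eef_rot"][1]))
c=cam("wrist");save(c,"w6.png",s=1.2)
print("yel",carrier(c,"y",(.421,-.081,-.73)))
```

```text
[ 0.4217432  -0.07977686  0.19805363] [-3.30928838e-04  9.13376479e-01  4.07115817e-01 -9.27085235e-05] 0.8385882860058943
yel (array([ 0.4215, -0.0807, -0.687 ]), np.float64(0.069))
```

View pics/w6.png

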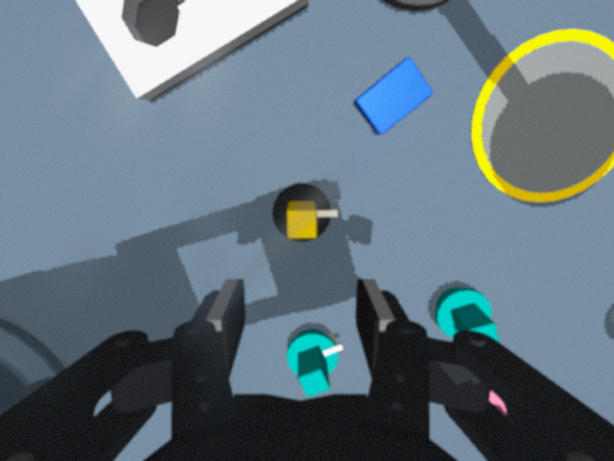

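The yellow carrier sits at (302,214), square to the fingers with its bar to the right. I'll grip it.

Emit:
{"op": "move_arm", "data": {"plan": [0, -0.02, -1, 0, 0, 0, 0, -0.02, -2, 0, 0, 0, 0, -0.02, -2.8, 0, 0, 0, 0, -0.02, -3.2, 0, 0, 0, 0, -0.02, -3.32, 0, 0, 0, 0, -0.02, -3.32, 0, 0, 0]}}

```text
time_s: 22.3
eef_pos: [0.4221, -0.0815, 0.0325]
eef_rot: [-0.0, 0.913, 0.407, 0.0]
wrist_force: [0.1, -0.5, 0.0]
opening: 0.559
grasp_force: 0.0
```

Emit:
{"op": "move_arm", "data": {"plan": [0, 0, 0, 0, 0, 0, 0, 0, 0, 0, 0, 0, 0, 0, 0, 0, 0, 0, 0, 0, 0, 0, 0, 0, 0, 0, 0, 0, 0, 0], "grip": 10}}

```text
time_s: 22.92
eef_pos: [0.4228, -0.0824, 0.0334]
eef_rot: [0.001, 0.914, 0.406, 0.001]
wrist_force: [-0.4, 2.7, 5.9]
opening: 0.27
grasp_force: 59.3
```

Emit:
{"op": "move_arm", "data": {"plan": [0, 0, 0.4, 0, 0, 0, 0, 0, 1.2, 0, 0, 0, 0, 0, 2.4, 0, 0, 0.1, 0, 0, 3.4, 0, 0, 0.25, 0, 0, 4.4, 0, 0, 0.4, 0.6, 1, 4.4, 0, 0, 0.5, 1.06, 2.2, 4.4, 0, 0, 0.5, 1.06, 2.2, 4.4, 0, 0, 0.5, 1.06, 2.2, 4.4, 0, 0, 0.5]}}

```text
time_s: 24.05
eef_pos: [0.4743, 0.0282, 0.2519]
eef_rot: [-0.0, 0.784, 0.62, -0.0]
wrist_force: [-0.4, -0.4, -1.5]
opening: 0.276
grasp_force: 59.6
```

Run:
```python
from fit import *
o=ctrl.get_obs();p=o["eef_pos"];print(p,2*np.arctan2(o["eef_rot"][2],o["eef_rot"][1]),o["opening"])
c=cam("wrist");save(c,"w7.png",s=1.2)
b=max(seg(c,(18,110,25),(35,255,255),100,(190,210,310,330)),key=lambda s:s[0])
zb=p[2]-.0325
x,e=fit(c,b[2],(p[0],p[1],-.236),.012,zb+.026,zb+.066);print(x,e,x[:2]-p[:2])
q=block(c,(.483,.1411,-.238));print(q)
```

```text
[0.47431476 0.02816405 0.25193063] 1.3381276577097116 0.2756787316131782
[ 0.4748  0.0298 -0.2298] 0.042 [0.00048524 0.00163595]
(array([ 0.4831,  0.1413, -0.2353]), np.float64(0.006))
```

View pics/w7.png

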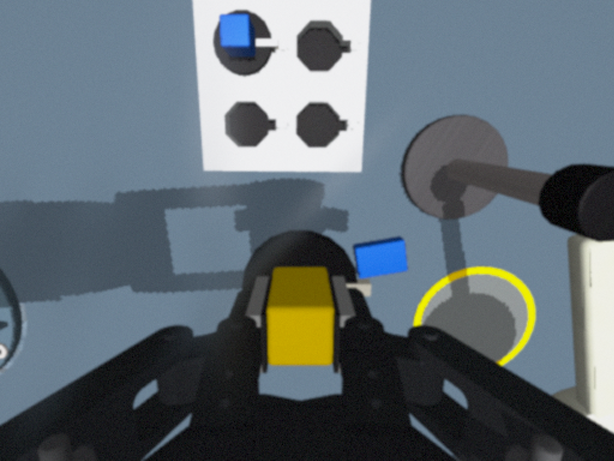

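The blue carrier is seated in its well at (240,42), and yellow is held square. I'll place yellow in the near right well (318,124).

Emit:
{"op": "move_arm", "data": {"plan": [0.3, 0.7, -0.3, 0, 0, 0, 0.67, 1.4, -1, 0, 0, 0, 0.67, 1.4, -2, 0, 0, 0, 0.67, 1.4, -3, 0, 0, 0, 0.67, 1.4, -3.48, 0, 0, 0, 0.67, 1.4, -3.48, 0, 0, 0, 0.67, 1.4, -3.48, 0, 0, 0]}}

```text
time_s: 24.98
eef_pos: [0.5094, 0.097, 0.0796]
eef_rot: [0.001, 0.785, 0.619, 0.001]
wrist_force: [0.6, -0.6, -1.0]
opening: 0.275
grasp_force: 59.4
```

Emit:
{"op": "move_arm", "data": {"plan": [0, 0, -0.1, 0, 0, 0, 0, 0, -0.2, 0, 0, 0, 0, 0, -0.3, 0, 0, 0, 0, 0, -0.4, 0, 0, 0, 0, 0, -0.4, 0, 0, 0]}}

```text
time_s: 25.6
eef_pos: [0.5078, 0.098, 0.0577]
eef_rot: [-0.0, 0.785, 0.62, -0.0]
wrist_force: [-0.6, -0.4, -2.2]
opening: 0.266
grasp_force: 59.4
```

Emit:
{"op": "move_arm", "data": {"plan": [0, 0, -0.1, 0, 0, 0, 0, 0, -0.2, 0, 0, 0, 0, 0, -0.28, 0, 0, 0, 0, 0, -0.28, 0, 0, 0]}}

```text
time_s: 26.1
eef_pos: [0.5083, 0.0981, 0.0454]
eef_rot: [-0.0, 0.785, 0.62, -0.0]
wrist_force: [-5.9, 1.2, 11.8]
opening: 0.273
grasp_force: 61.5
```

Emit:
{"op": "move_arm", "data": {"plan": [0, 0, 0, 0, 0, 0, 0, 0, 0, 0, 0, 0, 0, 0, 0, 0, 0, 0, 0, 0, 1, 0, 0, 0, 0, 0, 2, 0, 0, 0, 0, 0, 3.2, 0, 0, 0, 0, 0, 4.4, 0, 0, 0.15, 0, 0, 5.4, 0, 0, 0.3, 0, 0, 6.1, 0, 0, 0.3, 0, 0, 6.1, 0, 0, 0.3], "grip": 48}}

```text
time_s: 27.35
eef_pos: [0.5098, 0.0979, 0.3528]
eef_rot: [0.002, 0.683, 0.73, 0.002]
wrist_force: [-0.4, -0.1, -1.4]
opening: 0.562
grasp_force: 0.0
```

Run:
```python
from h import *
o=ctrl.get_obs();print(o["eef_pos"],2*np.arctan2(o["eef_rot"][2],o["eef_rot"][1]))
a=cam("wrist");b=cam("scene");t=cam("top")
im=np.hstack([a["pixels"][:,:,::-1],b["pixels"][:,:,::-1]]);cv2.imwrite("pics/m8.png",cv2.resize(im,(800,300),interpolation=cv2.INTER_AREA))
im=t["pixels"].astype(int); m=((im[:,:,0]>150)&(im[:,:,1]<60)); v,u=np.nonzero(m); print(len(u),back(t,u.mean(),v.mean(),.25) if len(u) else 0)
```

```text
[0.50976573 0.09792445 0.35281891] 1.636739726169641
23 [ 0.64580103 -0.18035649  0.25      ]
```

View pics/m8.png

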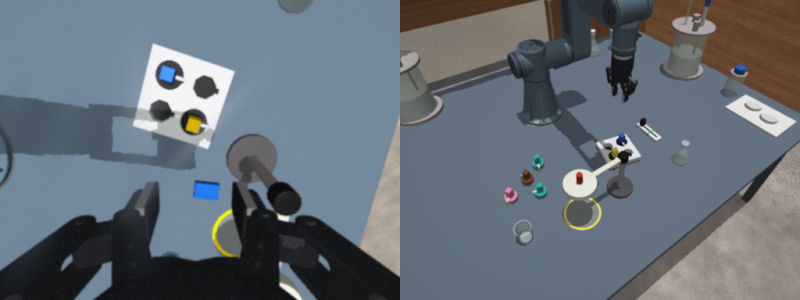

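Both carriers are seated, blue at (167,74) and yellow at (194,125) in the wrist half. The scene half shows no other wanted carrier. Now I'll bring the lamp back.

Emit:
{"op": "move_arm", "data": {"plan": [0.5, -1, 0, 0, 0, 0.15, 1, -2, 0, 0, 0, 0.3, 1.5, -3, 0, 0, 0, 0.45, 2, -4, 0, 0, 0, 0.63, 2.5, -5, 0, 0, 0, 0.63, 2.71, -5.52, 0, 0, 0, 0.63, 2.71, -5.52, -0.8, 0, 0, 0.63, 2.71, -5.52, -1.8, 0, 0, 0.63, 2.71, -5.52, -2.5, 0, 0, 0.63, 2.71, -5.52, -2.77, 0, 0, 0.63], "grip": 80}}

```text
time_s: 28.75
eef_pos: [0.6415, -0.1771, 0.2058]
eef_rot: [-0.004, 0.424, 0.906, 0.0]
wrist_force: [-0.4, 0.0, -0.1]
opening: 0.937
grasp_force: 0.0
```

Emit:
{"op": "move_arm", "data": {"plan": [0, 0, 0, 0, 0, 0, 0, 0, 0, 0, 0, 0, 0, 0, 0, 0, 0, 0, 0, 0, 0, 0, 0, 0, 0, 0, 0, 0, 0, 0, 0, 0, 0, 0, 0, 0, 0, 0, 0, 0, 0, 0], "grip": 10}}

```text
time_s: 29.62
eef_pos: [0.6449, -0.178, 0.213]
eef_rot: [0.002, 0.423, 0.906, 0.0]
wrist_force: [-0.3, 2.3, 6.1]
opening: 0.242
grasp_force: 58.6
```

```bash
python3 - <<'E'
from arc import *
o=ctrl.get_obs();print(o["eef_pos"],o["opening"])
t=np.array([.483,.1405])-P;print("target",np.linalg.norm(t),np.degrees(np.arctan2(t[1],t[0])),P+t/np.linalg.norm(t)*.2)
E
python3 arc.py -2.29 20| sed 's/np.float64//g'
```

```text
[ 0.64485851 -0.17795011  0.21295237] 0.24162406113142817
target 0.19970040060049957 143.24486590526104 [0.48275996 0.14067928]
r,ang 0.1989587894885231 270.5352171175739
[(-0.45), (0.02), 0, 0, 0, -0.115, (-0.9), (0.1), 0, 0, 0, -0.229, (-1.34), (0.22), 0, 0, 0, -0.344, (-1.76), (0.39), 0, 0, 0, -0.458, (-2.16), (0.61), 0, 0, 0, -0.573, (-2.53), (0.88), 0, 0, 0, -0.687, (-2.87), (1.18), 0, 0, 0, -0.802, (-3.17), (1.53), 0, 0, 0, -0.916, (-3.43), (1.9), 0, 0, 0, -1.03, (-3.65), (2.3), 0, 0, 0, -1.145, (-3.81), (2.72), 0, 0, 0, -1.26, (-3.93), (3.16), 0, 0, 0, -1.374, (-4.0), (3.61), 0, 0, 0, -1.488, (-4.02), (4.07), 0, 0, 0, -1.603, (-3.98), (4.52), 0, 0, 0, -1.718, (-3.89), (4.97), 0, 0, 0, -1.832, (-3.75), (5.4), 0, 0, 0, -1.946, (-3.57), (5.82), 0, 0, 0, -2.061, (-3.33), (6.21), 0, 0, 0, -2.175, (-3.06), (6.57), 0, 0, 0, -2.29]
```

Emit:
{"op": "move_arm", "data": {"plan": [-0.45, 0.02, 0, 0, 0, -0.115, -0.9, 0.1, 0, 0, 0, -0.229, -1.34, 0.22, 0, 0, 0, -0.344, -1.76, 0.39, 0, 0, 0, -0.458, -2.16, 0.61, 0, 0, 0, -0.573, -2.53, 0.88, 0, 0, 0, -0.687, -2.87, 1.18, 0, 0, 0, -0.802, -3.17, 1.53, 0, 0, 0, -0.916, -3.43, 1.9, 0, 0, 0, -1.03, -3.65, 2.3, 0, 0, 0, -1.145]}}

```text
time_s: 30.88
eef_pos: [0.4621, -0.0647, 0.2129]
eef_rot: [0.003, 0.848, 0.53, 0.0]
wrist_force: [4.6, -4.3, 5.7]
opening: 0.246
grasp_force: 60.8
```

```bash
python3 - <<'E'
from arc import *
o=ctrl.get_obs();v=o["eef_pos"][:2]-P;print(o["eef_pos"],o["wrist_force"])
a=np.arctan2(v[1],v[0])%(2*np.pi);print(np.degrees(a),a-np.radians(143.25))
E
python3 arc.py -1.08 9| sed 's/np.float64//g'
```

```text
[ 0.46214712 -0.06472873  0.21289197] [ 4.61962667 -4.28022274  5.67401435]
205.36210683836146 1.0840607696798927
r,ang 0.20014289999207804 205.36210683836146
[(-0.18), (0.45), 0, 0, 0, -0.12, (-0.3), (0.91), 0, 0, 0, -0.24, (-0.37), (1.38), 0, 0, 0, -0.36, (-0.38), (1.86), 0, 0, 0, -0.48, (-0.34), (2.34), 0, 0, 0, -0.6, (-0.23), (2.81), 0, 0, 0, -0.72, (-0.07), (3.26), 0, 0, 0, -0.84, (0.14), (3.69), 0, 0, 0, -0.96, (0.4), (4.1), 0, 0, 0, -1.08]
```

Emit:
{"op": "move_arm", "data": {"plan": [-0.18, 0.45, 0, 0, 0, -0.12, -0.3, 0.91, 0, 0, 0, -0.24, -0.37, 1.38, 0, 0, 0, -0.36, -0.38, 1.86, 0, 0, 0, -0.48, -0.34, 2.34, 0, 0, 0, -0.6, -0.23, 2.81, 0, 0, 0, -0.72, -0.07, 3.26, 0, 0, 0, -0.84, 0.14, 3.69, 0, 0, 0, -0.96, 0.4, 4.1, 0, 0, 0, -1.08, 0.4, 4.1, 0, 0, 0, -1.08]}}

```text
time_s: 32.12
eef_pos: [0.484, 0.1424, 0.2129]
eef_rot: [0.0, 1.0, 0.021, 0.003]
wrist_force: [5.0, -1.0, 6.9]
opening: 0.241
grasp_force: 60.9
```

Emit:
{"op": "move_arm", "data": {"plan": [0, 0, 0, 0, 0, 0, 0, 0, 0, 0, 0, 0]}}

```text
time_s: 32.38
eef_pos: [0.4835, 0.1418, 0.2129]
eef_rot: [-0.0, 1.0, 0.021, 0.003]
wrist_force: [4.2, 1.3, 5.3]
opening: 0.242
grasp_force: 60.8
```

Emit:
{"op": "move_arm", "data": {"plan": [0, 0, 0, 0, 0, 0, 0, 0, 0, 0, 0, 0, 0, 0, 0, 0, 0, 0, 0, 0, 1, 0, 0, 0, 0, 0, 2, 0, 0, 0, 0, 0, 2.7, 0, 0, -0.05, -0.4, 1.1, 2.7, 0, 0, -0.05, -0.8, 2.2, 2.7, 0, 0, -0.05, -1.2, 3.3, 2.7, 0, 0, -0.05, -1.44, 4.4, 2.7, 0, 0, -0.05], "grip": 80}}

```text
time_s: 33.62
eef_pos: [0.4081, 0.3636, 0.3459]
eef_rot: [-0.0, 1.0, -0.004, 0.0]
wrist_force: [0.6, -0.8, -0.0]
opening: 0.936
grasp_force: 0.0
```

Emit:
{"op": "move_arm", "data": {"plan": [0, 0, 0, 0, 0, 0, 0, 0, 0, 0, 0, 0]}}

```text
time_s: 33.88
eef_pos: [0.4091, 0.3618, 0.3453]
eef_rot: [0.0, 1.0, -0.004, -0.0]
wrist_force: [1.1, 0.3, -0.3]
opening: 0.935
grasp_force: 0.0
```

```bash
cat > dim.py <<'E'
from h import *
def dimmer(c):
    g=max(seg(c,(45,150,60),(75,255,255),15),key=lambda s:s[0]); m=back(c,*g[1],.014)
    v0,u0=[int(round(t)) for t in g[1][::-1]]
    gr=cv2.cvtColor(c["pixels"],cv2.COLOR_RGB2GRAY).astype(float)
    # samples along track at grip-top height, off the slot centre line
    xs=np.arange(m[0]-.1,m[0]+.05,.0005); pr=[]
    for x in xs:
        vals=[]
        for dy in(-.009,-.007,.007,.009):
            u,v=proj(c,[x,m[1]+dy+.0127*(m[0]-x),.054]); vals.append(cv2.getRectSubPix(gr.astype(np.float32),(1,1),(u,v))[0,0])
        pr.append(np.median(vals))
    return m,xs,np.array(pr)
E
python3 - <<'E'
from dim import *
o=ctrl.get_obs();print(o["eef_pos"],2*np.arctan2(o["eef_rot"][2],o["eef_rot"][1]))
c=cam("wrist");m,xs,pr=dimmer(c);print("mark",m)
d=xs[pr<130];print(d.min(),d.max(),pr[::6].round())
t=cam("top");im=t["pixels"].astype(int); m=((im[:,:,0]>150)&(im[:,:,1]<60)); v,u=np.nonzero(m); print(len(u),back(t,u.mean(),v.mean(),.25) if len(u) else 0)
E
```

```text
[0.40905885 0.36177254 0.34532982] -0.007289129793392967
mark [0.47569869 0.36248925 0.014     ]
0.3756986891065749 0.42569868910657493 [ 90.  90.  89.  89.  88.  86.  94. 149. 164. 131.  39.  41.  43.  44.
  51.  37.  30. 185. 238. 238. 238. 238. 238. 238. 238. 238. 238. 238.
 238. 238. 238. 238. 233. 175. 190. 235. 238. 238. 238. 238. 238. 238.
 238. 238. 238. 238. 238. 237. 238. 238. 238.]
18 [0.48468893 0.14304284 0.25      ]
```

Emit:
{"op": "move_arm", "data": {"plan": [0.06, 0, -1, 0, 0, 0, 0.06, 0, -2, 0, 0, 0, 0.06, 0, -3, 0, 0, 0, 0.06, 0, -4, 0, 0, 0, 0.06, 0, -5, 0, 0, 0, 0.06, 0, -5.8, 0, 0, 0, 0.06, 0, -6.2, 0, 0, 0, 0.06, 0, -6.26, 0, 0, 0, 0.06, 0, -6.26, 0, 0, 0]}}

```text
time_s: 35.1
eef_pos: [0.4133, 0.3616, 0.0336]
eef_rot: [-0.0, 1.0, -0.005, 0.001]
wrist_force: [0.2, 0.2, 0.1]
opening: 0.936
grasp_force: 0.0
```

Emit:
{"op": "move_arm", "data": {"plan": [0, 0, 0, 0, 0, 0, 0, 0, 0, 0, 0, 0, 0, 0, 0, 0, 0, 0, 0, 0, 0, 0, 0, 0, 0, 0, 0, 0, 0, 0, 0, 0, 0, 0, 0, 0], "grip": 15}}

```text
time_s: 35.85
eef_pos: [0.4132, 0.3635, 0.034]
eef_rot: [-0.001, 1.0, -0.004, 0.001]
wrist_force: [-0.8, 5.5, 3.8]
opening: 0.312
grasp_force: 61.4
```

Emit:
{"op": "move_arm", "data": {"plan": [0.2, 0, 0, 0, 0, 0, 0.45, 0, 0, 0, 0, 0, 0.7, 0, 0, 0, 0, 0, 0.95, -0.02, 0, 0, 0, 0, 1.15, -0.02, 0, 0, 0, 0, 1.28, -0.02, 0, 0, 0, 0, 1.28, -0.02, 0, 0, 0, 0, 1.28, -0.02, 0, 0, 0, 0]}}

```text
time_s: 36.85
eef_pos: [0.4778, 0.3616, 0.034]
eef_rot: [-0.001, 1.0, -0.004, 0.002]
wrist_force: [2.4, 1.7, 6.1]
opening: 0.314
grasp_force: 61.6
```

Emit:
{"op": "move_arm", "data": {"plan": [0, 0, 0, 0, 0, 0, 0, 0, 0, 0, 0, 0, 0, 0, 0, 0, 0, 0, 0, 0, 1, 0, 0, 0, 0, 0, 2, 0, 0, 0, 0, 0, 3, 0, 0, 0, 0, 0, 4, 0, 0, 0, -0.5, 0, 5, 0, 0, 0, -1, 0, 6, 0, 0, 0, -1, 0, 6, 0, 0, 0], "grip": 80}}

```text
time_s: 38.1
eef_pos: [0.4267, 0.3622, 0.3383]
eef_rot: [-0.002, 1.0, -0.003, 0.004]
wrist_force: [1.3, 0.0, 0.0]
opening: 0.938
grasp_force: 0.0
```

Run:
```python
from dim import *
o=ctrl.get_obs();print(o["eef_pos"],2*np.arctan2(o["eef_rot"][2],o["eef_rot"][1]))
c=cam("wrist")
t=cam("top");s=cam("scene")
u,v=proj(c,(.47,.362,.03));u,v=int(u),int(v);a=cv2.resize(c["pixels"][max(0,v-50):v+50,u-50:u+50,::-1],(400,400),interpolation=cv2.INTER_CUBIC)
b=cv2.resize(s["pixels"][100:250,230:380,::-1],(400,400),interpolation=cv2.INTER_CUBIC)
cv2.imwrite("pics/f.png",np.hstack([a,b]))
gr=cv2.cvtColor(c["pixels"],cv2.COLOR_RGB2GRAY).astype(np.float32)
xs=np.arange(.45,.505,.002)
for dy in(-.008,.008,.0175,-.0175): 
    print(dy,[(round(float(x),3),int(cv2.getRectSubPix(gr,(1,1),proj(c,[x,.3622+dy,.054 if abs(dy)<.01 else .014]))[0,0])) for x in xs])
h=cv2.cvtColor(c["pixels"],cv2.COLOR_RGB2HSV)
for q in seg(c,(45,150,60),(75,255,255),3): print(q[0],q[1],back(c,*q[1],.014))
im=t["pixels"].astype(int); m=((im[:,:,0]>150)&(im[:,:,1]<60)); v,u=np.nonzero(m); print(len(u),back(t,u.mean(),v.mean(),.25) if len(u) else 0)
```

```text
[0.4266989  0.36222025 0.33828207] -0.0067225965431081365
-0.008 [(0.45, 237), (0.452, 237), (0.454, 237), (0.456, 237), (0.458, 237), (0.46, 237), (0.462, 237), (0.464, 237), (0.466, 223), (0.468, 134), (0.47, 41), (0.472, 41), (0.474, 46), (0.476, 47), (0.478, 45), (0.48, 50), (0.482, 51), (0.484, 44), (0.486, 78), (0.488, 188), (0.49, 234), (0.492, 237), (0.494, 237), (0.496, 237), (0.498, 238), (0.5, 237), (0.502, 236), (0.504, 237)]
0.008 [(0.45, 236), (0.452, 236), (0.454, 236), (0.456, 237), (0.458, 237), (0.46, 237), (0.462, 237), (0.464, 237), (0.466, 227), (0.468, 161), (0.47, 58), (0.472, 42), (0.474, 49), (0.476, 49), (0.478, 55), (0.48, 59), (0.482, 59), (0.484, 51), (0.486, 61), (0.488, 155), (0.49, 224), (0.492, 236), (0.494, 237), (0.496, 238), (0.498, 237), (0.5, 237), (0.502, 237), (0.504, 237)]
0.0175 [(0.45, 236), (0.452, 237), (0.454, 237), (0.456, 237), (0.458, 236), (0.46, 236), (0.462, 237), (0.464, 236), (0.466, 233), (0.468, 227), (0.47, 222), (0.472, 205), (0.474, 172), (0.476, 154), (0.478, 177), (0.48, 213), (0.482, 227), (0.484, 228), (0.486, 231), (0.488, 233), (0.49, 233), (0.492, 232), (0.494, 231), (0.496, 232), (0.498, 231), (0.5, 230), (0.502, 230), (0.504, 229)]
-0.0175 [(0.45, 162), (0.452, 167), (0.454, 171), (0.456, 173), (0.458, 178), (0.46, 190), (0.462, 202), (0.464, 207), (0.466, 208), (0.468, 209), (0.47, 211), (0.472, 200), (0.474, 165), (0.476, 160), (0.478, 186), (0.48, 196), (0.482, 214), (0.484, 224), (0.486, 228), (0.488, 229), (0.49, 230), (0.492, 230), (0.494, 230), (0.496, 231), (0.498, 231), (0.5, 233), (0.502, 231), (0.504, 232)]
19 [238.52631579 125.42105263] [0.47620673 0.38203862 0.014     ]
22 [263.09090909 125.90909091] [0.47520751 0.34414096 0.014     ]
16 [0.48396757 0.14311466 0.25      ]
```

View pics/f.png

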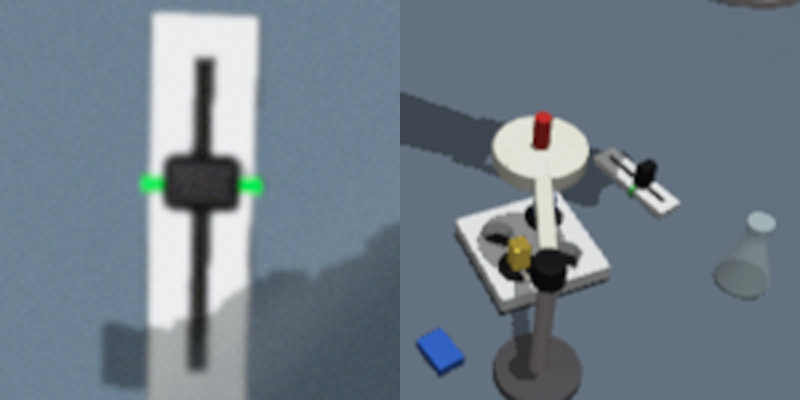

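The left half shows the grip about 1–2 mm past the middle of the line, which is at (150,184)–(255,186). The right half shows the lamp over the block. A small nudge back will centre the grip.

Emit:
{"op": "move_arm", "data": {"plan": [0.5, 0, -1, 0, 0, 0, 1, 0, -2, 0, 0, 0, 1, 0, -3, 0, 0, 0, 1, 0, -4, 0, 0, 0, 1, 0, -5, 0, 0, 0, 1, 0, -5.8, 0, 0, 0, 1, 0, -6, 0, 0, 0, 1, 0, -6, 0, 0, 0]}}

```text
time_s: 39.25
eef_pos: [0.4757, 0.3605, 0.0318]
eef_rot: [0.001, 1.0, -0.004, -0.001]
wrist_force: [0.3, 0.4, 1.0]
opening: 0.938
grasp_force: 0.0
```

Emit:
{"op": "move_arm", "data": {"plan": [0, 0, 0, 0, 0, 0, 0, 0, 0, 0, 0, 0, 0, 0, 0, 0, 0, 0, 0, 0, 0, 0, 0, 0, 0, 0, 0, 0, 0, 0, 0, 0, 0, 0, 0, 0], "grip": 15}}

```text
time_s: 40.0
eef_pos: [0.4772, 0.3617, 0.0344]
eef_rot: [-0.001, 1.0, -0.004, 0.001]
wrist_force: [-1.1, 0.9, 7.2]
opening: 0.315
grasp_force: 60.2
```

Emit:
{"op": "move_arm", "data": {"plan": [-0.03, 0, 0, 0, 0, 0, -0.03, 0, 0, 0, 0, 0, -0.03, 0, 0, 0, 0, 0]}}

```text
time_s: 40.38
eef_pos: [0.4763, 0.3617, 0.0344]
eef_rot: [-0.001, 1.0, -0.004, 0.002]
wrist_force: [1.9, 2.1, 7.8]
opening: 0.311
grasp_force: 60.2
```

Emit:
{"op": "move_arm", "data": {"plan": [0, 0, 0, 0, 0, 0, 0, 0, 0, 0, 0, 0, 0, 0, 0, 0, 0, 0, 0, 0, 1, 0, 0, 0, 0, 0, 2, 0, 0, 0, 0, 0, 3, 0, 0, 0, 0, 0, 4, 0, 0, 0, -0.5, 0, 5, 0, 0, 0, -1, 0, 6, 0, 0, 0, -1, 0, 6, 0, 0, 0], "grip": 80}}

```text
time_s: 41.62
eef_pos: [0.4252, 0.3622, 0.3382]
eef_rot: [-0.002, 1.0, -0.003, 0.004]
wrist_force: [0.9, 0.5, -0.2]
opening: 0.937
grasp_force: 0.0
```

Run:
```python
from dim import *
c=cam("wrist");gr=cv2.cvtColor(c["pixels"],cv2.COLOR_RGB2GRAY).astype(np.float32);xs=np.arange(.455,.505,.0005)
for dy in(-.008,.008):
    d=[x for x in xs if cv2.getRectSubPix(gr,(1,1),proj(c,[x,.3622+dy,.054]))[0,0]<140];print(min(d),max(d))
for q in seg(c,(45,150,60),(75,255,255),8): print(back(c,*q[1],.014))
print(ctrl.get_obs()["eef_pos"],ctrl.hand_in())
```

```text
0.4675 0.48650000000000004
0.468 0.48650000000000004
[0.47612    0.38182917 0.014     ]
[0.47496788 0.34417933 0.014     ]
the job is handed in; nothing more can be done
[0.42496813 0.36155735 0.33512998] None
```

I did the whole job in the order asked and handed it in at about 42 s. Only the blue and yellow carriers were on the bench, and both are seated fully home. The lamp head is within about 1 mm of the block centre, and the dimmer grip is within about 2 mm of the green line's middle.

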